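# Wedge the sagging shrine stand level

### The arm

A 6-joint arm with a two-finger parallel gripper is mounted at the origin on the work surface. World frame = base frame: x ahead of the robot, y to its left, z up, the work surface at z = 0. Lengths are in m, angles in degrees, forces in N, time in s.
With the tool pointing down it reaches from about 0.25 to 0.725 m from the base axis. Payload 9.7 kg.
Tool frame: the origin (TCP) lies at the very end of the fingers, on their centre line; the grasp point (between the pads) lies 19 mm behind it (bot.pinch_z is the distance from the TCP to the grasp point, in m); x points along the fingers, z is the direction in which the jaws open and shut, and the axes are right-handed (so a half turn about x gives the same grasp; the last joint's range is limited). The gripper opens to 85 mm and grips with 20 to 120 N. Pads are 22 mm wide; open, the fingers measure 114 mm over their backs; the gripper's body (76 mm by 85 mm) begins 54 mm behind the grasp point. The pads swing forward as they close: fully open they stand 13 mm farther back than shut.
Start: joints at [65.031, 4.979, 10.078, 95.1, 0, 90], TCP at [0.232, 0.499, 0.231] pointing down, gripper open.
Joint ranges: [-179.16, 179.16], [-48.56, 103.87], [-65.8, 70.77], [-126.05, 130.52], [-82.76, 87.17], [-180, 180]. Speed limits (degrees/s): [127.2, 127.2, 147.25, 180, 180, 180].

### API

Orientations are given as [roll, pitch, yaw] about the fixed x, y, z axes, in that order (R = Rz(yaw) Ry(pitch) Rx(roll)).
In Python, from workcell import bot gives the robot as it stands.
- The arm moves only by the tool play_rows, never from a script. Its argument "rows" is a list of rows, each a list of 3 entries, a list of its own where there are three numbers: the shift along the tool's x, y, z in cm, then the turn about the tool's x in degrees, then the finger opening in cm, from 0 to 8.54. A call has 1 to 12 rows; each row is the pose to reach, as a shift and turn from the pose commanded when the call began, along the tool's axes at that moment; what a row does not reach only later rows make up. A row lasts 1/12 s, in which the tool goes at most 41.7 mm and 7.16 degrees, less where a joint would pass 70% of its speed; a pose out of reach is approached as far as the arm can. A call with a gripper value outside its range is refused whole. The fingers move at their own pace and stop on an object; "squeeze" is the grip in N (left out, the last holds). Time passes only in rows, so rows that repeat a pose let the fingers close. It gives the time, the measured TCP pose, the force and the opening at its end, in the units of the state.
- bot.get_obs(): the state, without advancing time (a new reading comes with each control period).
- bot.camera(name): name is "scene" or "top" or "wrist"; returns (picture, depth): 480x640x3 uint8, blue, green, red; 480x640 float32, m along the optical axis (not along the pixel's ray), 0 where there is no reading.
- bot.camera_model(name): a dict with "fx", "fy", "cx", "cy" (pixels), "k1" (the pictures are not rectified: a ray, as slopes to the right and down, at radius r is drawn at 1 + k1 r^2 times it, then the intrinsics apply), "origin" and "attitude" of the camera in the world; the wrist camera has in their place "mount" (4x4, takes a point from camera to tool coordinates, whose origin is the TCP and whose axes are the tool frame's). Camera axes: x right, y down, z forward; pixel columns grow to the right and rows downward; lengths in m; the calibration is good to about 2 mm. A picture is of the moment at which its call begins: read the wrist's pose just before it. camera_model takes no time and is no camera call.
- bot.job_done(): hands the job in, once; it reports no verdict.
The state is a dict: "time": time; "q": joint angles; "qd": joint speeds; "joint_efforts": joint torques, N m; "ee_pos": TCP position; "tcp_rot": TCP orientation; "wrist_force": force on the tool from outside, world axes, zero at the start; "torque": the same for the moment, N m; "opening": finger opening in m.
Only numpy, scipy, OpenCV 4.12 (cv2) and the standard library are available. Lean on these libraries where they do the work, as an engineer would, in place of code of your own. Each camera call takes 0.05 s, during which the arm holds its last target.

### The job

The little grey pagoda stand sags at the side where its feet have broken off. Take the pale wooden wedge with the red-painted head, slide its thin end in under the middle of the low edge, and push it straight in along the table until its head bears firmly against the brass strip on that edge and the stand sits level, feeling your way and never jamming the brittle strip or heaving the stand up; then let go and leave everything else where it is.

Things in the scene. Friction and masses are not known exactly. Their poses are not given: they have to be found in the camera images.
- stand: grey cast stand, 0.65 to 1.1 kg: deck 160 mm deep, 150 wide, 12 thick, a pagoda fixed on its rear part. Swings freely on a pin along its rear edge. Origin: middle of the rear edge, underside, 20 mm above the table; x from the low edge to the rear (the way the wedge is pushed), y along the edge, z up out of the deck. Starts tilted 0.081 rad, low edge down; level when z is vertical
- cleat: dark timber cleat fixed to the table, holds the stand's rear pin; 30 x 200 x 34 mm; origin under the pin line's middle, axes as the stand's when level; its place and turn vary
- stand_edge (a point): middle of the deck's low edge, underside: 7 mm above the table sagging, 20 mm level; axes as the stand's. A brass strip 130 mm long caps the edge 6 to 14 mm above the underside; its face stands 1 to 14 mm out from the edge, differing each time and not measured. Broken foot stubs, 18 mm across, hang 62 mm either side. The pagoda: axis 115 mm behind, radius 40 mm, top 148 mm above the underside
- wedge: pale wooden wedge with a red-painted head, 110 mm long, 36 wide, 80 g. Origin: middle of its footprint, underside; x to the thin end, z up. 4 mm thick at x = +55 mm, the top rises to 20 mm at x = 0 and stays flat to x = -15 mm, where the head begins: with that flat under the edge the stand is level. Pushed under the stand it drags with 3 to 15 N (friction and load vary), a little less on the flat. Let go, it stays by friction
- wedge_head: the red head of the pale wedge, fixed to it: upright block 40 mm long (wedge x = -15 to -55 mm), 36 wide, 45 tall, to be gripped across its width. Its front face meets the brass strip, a hard stop, when the wedge is fully in. Some 5 N of push beyond the drag is a firm fit; over 18 N of the head on the strip is jamming. Origin under its middle, axes as the wedge's
- wedge_heel (a point): point on the pale wedge where flat top and head meet, mid-width, 20 mm above its underside; when fully in it lies 1 to 14 mm short of the stand's edge point
- wedge_tip (a point): middle of the thin end of the pale wedge, at its underside
- thin_wedge: dark brown wooden wedge, 110 x 36 mm like the pale one but its taper rises only to 10 mm, too low for the job; its head dark brown too, not red; origin under the middle of its footprint; to be left alone
- horse: white glazed horse figurine on a green base, 120 mm tall, base 100 x 46 mm; origin under the middle of the base; to be left alone
- pot: blue glazed ceramic pot, 110 mm across, 85 mm tall; origin under its middle; to be left alone
- drink: red drink bottle with a white cap, 64 mm across, 190 mm tall; origin under its middle; to be left alone
- cup: small white cup, 56 mm across, 45 mm tall; origin under its middle; to be left alone
- ingot: brass-coloured offering ingot, 70 x 35 x 29 mm, lying flat; origin under its middle; to be left alone
- bowl: brass bowl, 100 mm across, 40 mm tall; origin under its middle; to be left alone
There are look-alikes about, which are no part of the job. What is shaped like the wedge but green or orange is not meant.

How it is judged (in metres and radians):
On the way, in this order (a step that is already met when the one before it is completed fails the run):
1. the thin end of the pale wedge lies on the table under the middle of the low edge, the stand still sagging (x of wedge_tip in the frame of stand_edge above 0.003 m and y of wedge_tip in the frame of stand_edge between -0.028 and 0.028 m and height (world z) of wedge_tip below 0.006 m and angle between stand's own z axis and vertical above 0.04 rad), for 0.05 s.
2. the wedge's head bears on the brass strip of the stand's edge with more than 3 N (contact force between wedge_head and stand above 3 N), for 0.1 s.
At the end, for the whole second after the job is handed in: the stand is level to 0.012 rad on the pale wedge, which lies flat on the table, at rest, square to the edge (0.12 rad), within 28 mm of its middle, its head front 17 mm or less from the edge (the brass strip lies between) (angle between stand's own z axis and vertical below 0.012 rad and x of wedge_heel in the frame of stand_edge between -0.017 and 0.003 m and y of wedge_heel in the frame of stand_edge between -0.028 and 0.028 m and angle between the x axis of wedge and the x axis of stand, either way round below 0.12 rad and angle between wedge's own z axis and vertical below 0.05 rad and linear speed of wedge below 0.01 m/s); the robot touches nothing.
It fails at once if the wedge's head is jammed against the stand's edge or its strip with more than 18 N (contact force between wedge_head and stand above 18 N).
It fails at once if the stand's low edge is heaved up more than 4 mm past level (height (world z) of stand_edge above 0.024 m).
It fails at once if another loose thing is moved by more than 15 mm (distance of any of thin_wedge, horse, pot, drink, cup, ingot, bowl from where it was at the start of the episode above 0.015 m).
It also fails if it takes over 58 s, if anything falls off the work surface, if the arm or the gripper's body presses on something with over 40 N, if the wrist force passes 120 N, or if a joint passes its speed limit or range.

## Working session

There is one attempt and no reset: what is moved stays moved. The work goes in short steps, Python scripts to look and compute and a tool call to move; the robot and the scene stay as the last step left them, time stands still between calls to the robot, and variables do not carry over. Pictures are saved under pics/ and viewed, and the job is handed in when it is done.

Besides the shell and the picture viewer there is one more tool, called after ">>>" as name(argument=value, ...) on one line, values as JSON. play_rows: Moves the arm, as the interface text tells. Its arguments: {"type":"object","properties":{"rows":{"type":"array"},"squeeze":{"type":"number"}},"required":["rows"]}

```bash
ls; mkdir -p pics; python3 - <<'E'
from workcell import bot
import cv2
print(bot.get_obs())
for n in ["scene","top","wrist"]:
    m=bot.camera_model(n); print(n,m)
    im,d=bot.camera(n); cv2.imwrite(f"pics/{n}0.png",im); 
    import numpy as np; np.save(f"pics/{n}0.npy",d)
E
```

```text
pics
{'time': 0.0, 'q': array([ 6.50303853e+01,  5.01124145e+00,  1.00339679e+01,  9.50972582e+01,
       -1.01172750e-03,  8.99987651e+01]), 'qd': array([-0.00975317,  0.04130851, -0.12846824,  0.10882846,  0.05059259,
       -0.02417081]), 'joint_efforts': array([-1.10361594e-03, -5.20392430e+01,  4.64802933e+01,  1.61680696e-02,
       -7.55858582e-05, -1.37618770e-05]), 'ee_pos': array([0.23208948, 0.49839549, 0.23057734]), 'tcp_rot': array([-179.22352463,   89.92546137, -114.19190374]), 'wrist_force': array([ 0.13625888, -0.85107931, -0.8947159 ]), 'torque': array([-0.00381704,  0.05368939,  0.01581287]), 'opening': 0.0849715555080033}
scene {'fx': 474.62472704437175, 'fy': 474.62472704437175, 'cx': 322.1857678423777, 'cy': 242.02319019755708, 'k1': -0.040233766903786765, 'origin': array([ 1.40015558, -0.0848634 ,  0.85184523]), 'attitude': array([-132.0786012 ,    1.0221799 ,   84.38108786])}
top {'fx': 496.8302456574658, 'fy': 496.8302456574658, 'cx': 320.938825855601, 'cy': 236.58971459195521, 'k1': -0.03425813585797936, 'origin': array([0.39297853, 0.00409714, 1.19758835]), 'attitude': array([-174.53990342,   -0.94687223,  -89.76036492])}
wrist {'fx': 371.10468962490376, 'fy': 371.10468962490376, 'cx': 313.6233635267259, 'cy': 238.89067873458825, 'k1': -0.05252826218228118, 'mount': array([[-1.96813609e-04, -3.20891043e-01,  9.47116096e-01,
        -1.41798730e-01],
       [-1.34329486e-03, -9.47115175e-01, -3.20891010e-01,
         8.32107079e-02],
       [ 9.99999078e-01, -1.33541190e-03, -2.44646132e-04,
         1.20202788e-03],
       [ 0.00000000e+00,  0.00000000e+00,  0.00000000e+00,
         1.00000000e+00]])}
```

View pics/top0.png

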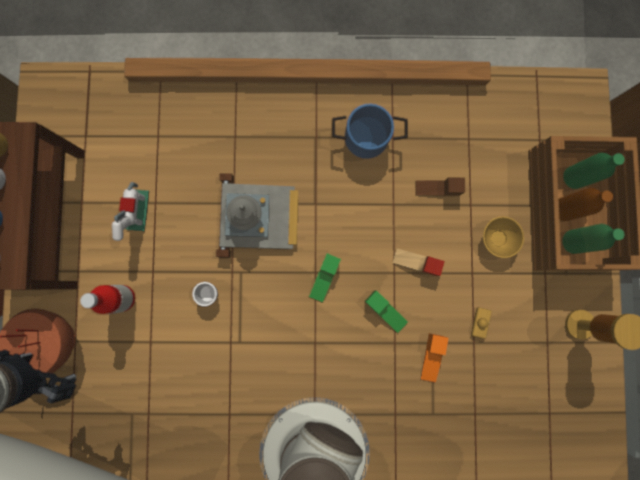

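View pics/scene0.png

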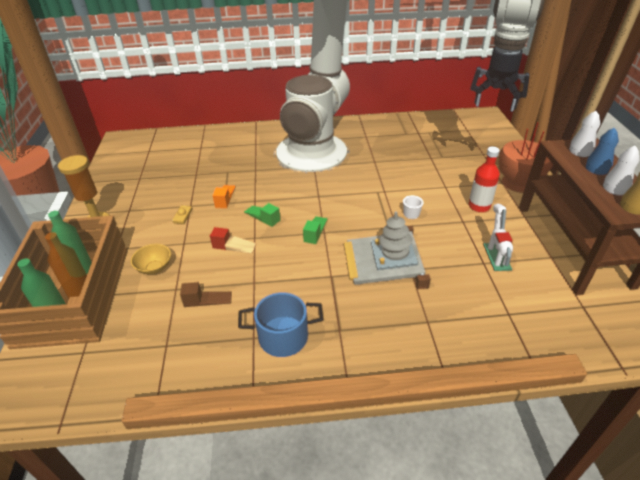

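View pics/wrist0.png

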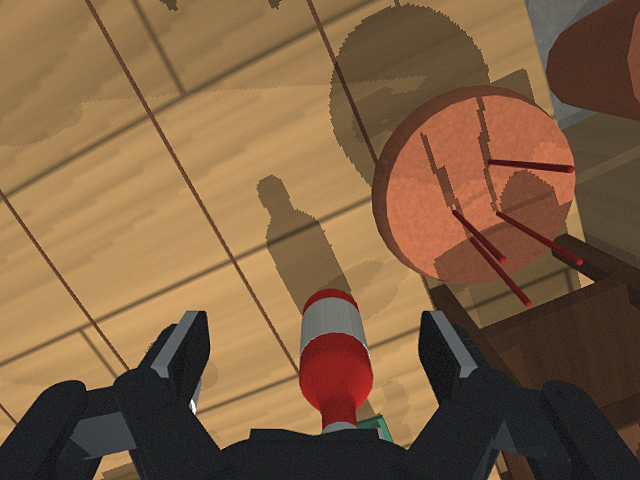

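```bash
cat > h.py <<'E'
import numpy as np, cv2
from scipy.spatial.transform import Rotation as R
from workcell import bot
def pose(name,obs=None):
    m=bot.camera_model(name)
    if name!="wrist":
        return m,R.from_euler('xyz',m['attitude'],degrees=True).as_matrix(),np.array(m['origin'])
    T=np.eye(4);T[:3,:3]=R.from_euler('xyz',obs['tcp_rot'],degrees=True).as_matrix();T[:3,3]=obs['ee_pos']
    T=T@m['mount'];return m,T[:3,:3],T[:3,3]
def rays(name,uv,obs=None):
    m,A,o=pose(name,obs)
    uv=np.atleast_2d(np.asarray(uv,float))
    d=(uv-[m['cx'],m['cy']])/[m['fx'],m['fy']]
    s=d.copy()
    for _ in range(10): s=d/(1+m['k1']*(s**2).sum(1,keepdims=True))
    return o,np.c_[s,np.ones(len(s))]@A.T
def onplane(name,uv,z,obs=None):
    o,r=rays(name,uv,obs); return o+r*((z-o[2])/r[:,2])[:,None]
def proj(name,P,obs=None):
    m,A,o=pose(name,obs)
    c=(np.atleast_2d(P)-o)@A; s=c[:,:2]/c[:,2:]
    s=s*(1+m['k1']*(s**2).sum(1,keepdims=True))
    return s*[m['fx'],m['fy']]+[m['cx'],m['cy']]
def bydepth(name,uv,D,obs=None):
    o,r=rays(name,uv,obs); uv=np.atleast_2d(uv).astype(int)
    return o+r*D[uv[:,1],uv[:,0]][:,None]
E
python3 - <<'E'
import cv2
im=cv2.imread('pics/top0.png')
cv2.imwrite('pics/c1.png',cv2.resize(im[160:300,200:340],None,fx=4,fy=4,interpolation=cv2.INTER_CUBIC))
cv2.imwrite('pics/c2.png',cv2.resize(im[225:300,370:470],None,fx=6,fy=6,interpolation=cv2.INTER_CUBIC))
E
```

```text
(no output)
```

View pics/c1.png

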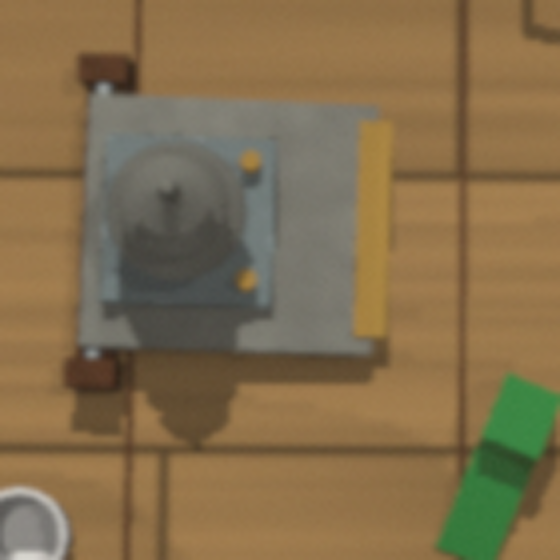

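View pics/c2.png

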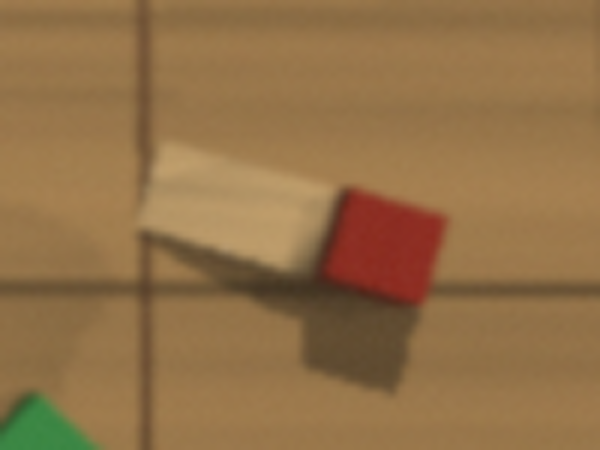

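```bash
python3 - <<'E'
from h import *
np.set_printoptions(precision=4,suppress=True)
im=cv2.imread('pics/top0.png'); D=np.load('pics/top0.npy')
hsv=cv2.cvtColor(im,cv2.COLOR_BGR2HSV)
# red head
m=((hsv[...,0]<6)|(hsv[...,0]>174))&(hsv[...,1]>150)&(hsv[...,2]>70)
m[:, :380]=0; m[:,470:]=0
ys,xs=np.nonzero(m); print(len(xs))
r=cv2.minAreaRect(np.c_[xs,ys].astype(np.float32)); b=cv2.boxPoints(r)
P=onplane('top',b,0.045);print('head',P,P.mean(0)); print(np.linalg.norm(P-np.roll(P,1,0),axis=1))
off=np.array([370,225]); t=np.array([[165,142],[140,232]])/6+off
T=onplane('top',t-0.4,0.004);print('tip',T,T.mean(0))
d=T.mean(0)-P.mean(0); print('yaw from tip', np.degrees(np.arctan2(d[1],d[0])), np.linalg.norm(d[:2]))
for i in range(4):
    e=P[i]-P[i-1];print(np.degrees(np.arctan2(e[1],e[0])))
# stand
o=np.array([200,160])
c=np.array([[93,95],[80,348],[380,107],[372,355]])/4+o-.4
Z=[0.032,0.032,0.019,0.019]
C=np.array([onplane('top',c[i],Z[i])[0] for i in range(4)]);print('deck',C)
e=C[1]-C[0];print('rear edge dir',np.degrees(np.arctan2(e[1],e[0])),np.linalg.norm(e))
e=C[3]-C[2];print('low edge dir',np.degrees(np.arctan2(e[1],e[0])),np.linalg.norm(e))
for a,b in((0,2),(1,3)):
    e=C[a]-C[b];print('side dir',np.degrees(np.arctan2(e[1],e[0])),np.linalg.norm(e))
s=np.array([[362,120],[393,122],[384,338],[354,334]])/4+o-.4
S=onplane('top',s,0.021);print('strip',S, S.mean(0), np.linalg.norm(S-np.roll(S,1,0),axis=1))
for i in (0,2):
    e=S[i]-S[i-1];print(np.degrees(np.arctan2(e[1],e[0])))
e=S[2]-S[1];print('face dir',np.degrees(np.arctan2(e[1],e[0])),S[1:3].mean(0))
# yellow mask strip
m=(hsv[...,0]>15)&(hsv[...,0]<32)&(hsv[...,1]>140)&(hsv[...,2]>120); m[:,:285]=0;m[:,305:]=0;m[:180]=0;m[260:]=0
ys,xs=np.nonzero(m);r=cv2.minAreaRect(np.c_[xs,ys].astype(np.float32));b=cv2.boxPoints(r);print(len(xs),b);S=onplane('top',b,.021);print(S,S.mean(0))
E
```

```text
245
head [[ 0.4247 -0.253   0.045 ]
 [ 0.4579 -0.2635  0.045 ]
 [ 0.4468 -0.3009  0.045 ]
 [ 0.4137 -0.2902  0.045 ]] [ 0.4358 -0.2769  0.045 ]
[0.0388 0.0348 0.0389 0.0348]
tip [[ 0.4799 -0.1993  0.004 ]
 [ 0.4436 -0.1889  0.004 ]] [ 0.4617 -0.1941  0.004 ]
yaw from tip 72.5794470639187 0.08676681978569714
73.55191929103856
-17.580986132815536
-106.44020658184002
162.23365339620202
deck [[0.6303 0.2191 0.032 ]
 [0.4795 0.2232 0.032 ]
 [0.6268 0.049  0.019 ]
 [0.4773 0.0523 0.019 ]]
rear edge dir 178.44995984721038 0.15085986128104906
low edge dir 178.71640999777915 0.14953500257114197
side dir 88.8081348754497 0.17065807112218195
side dir 89.25146144380982 0.1713648135972673
strip [[0.6184 0.0596 0.021 ]
 [0.6173 0.041  0.021 ]
 [0.4873 0.0452 0.021 ]
 [0.4896 0.063  0.021 ]] [0.5531 0.0522 0.021 ] [0.1289 0.0186 0.1301 0.018 ]
-1.5226341200066862
178.14764076383162
face dir 178.14764076383162 [0.5523 0.0431 0.021 ]
401 [[288.7624 243.8413]
 [290.4    189.8   ]
 [297.9688 190.0294]
 [296.3311 244.0706]]
[[0.4878 0.0614 0.021 ]
 [0.6179 0.0589 0.021 ]
 [0.6175 0.0407 0.021 ]
 [0.4874 0.0435 0.021 ]] [0.5526 0.0511 0.021 ]
```

```bash
cat >> h.py <<'E'
def plan(target,jaw,obs=None):
    """target TCP xyz (m), jaw = world heading deg of tool z (mod 180) -> shift in tool axes cm, turn deg"""
    obs=obs or bot.get_obs()
    Rm=R.from_euler('xyz',obs['tcp_rot'],degrees=True).as_matrix()
    s=Rm.T@(np.array(target)-obs['ee_pos'])*100
    z=Rm[:,2]; y=Rm[:,1]; h=np.degrees(np.arctan2(z[1],z[0]))
    out=[]
    for k in(0,180):
        a=np.radians(jaw+k); g=np.array([np.cos(a),np.sin(a),0])
        # turn t about tool x: z' = z cos t - y sin t
        t=np.degrees(np.arctan2(-(g@y),g@z)); out.append(round(t,2))
    return np.round(s,2),out,np.round(h,2)
E
python3 - <<'E'
from h import *
o=bot.get_obs();print(R.from_euler('xyz',o['tcp_rot'],degrees=True).as_matrix().round(3))
print(plan([.4358,-.2769,.12],-17.1))
E
```

```text
[[-0.    -0.907  0.422]
 [-0.001  0.422  0.907]
 [-1.    -0.    -0.001]]
(array([ 11.14, -51.19, -61.68]), [np.float64(82.13), np.float64(-97.87)], np.float64(65.03))
```

>>> play_rows(rows=[[[0,-51.2,-61.7],82,8.5],[[0,-51.2,-61.7],82,8.5],[[0,-51.2,-61.7],82,8.5],[[0,-51.2,-61.7],82,8.5],[[0,-51.2,-61.7],82,8.5],[[0,-51.2,-61.7],82,8.5],[[0,-51.2,-61.7],82,8.5],[[0,-51.2,-61.7],82,8.5],[[0,-51.2,-61.7],82,8.5],[[0,-51.2,-61.7],82,8.5],[[0,-51.2,-61.7],82,8.5],[[0,-51.2,-61.7],82,8.5]])

```text
time: 1.15
ee_pos: [0.359, 0.013, 0.2314]
tcp_rot: [23.0, 90.0, 5.7]
wrist_force: [1.1, 0.8, 0.7]
opening: 0.085
```

```bash
python3 - <<'E'
from h import *
o=bot.get_obs();print(o['time'],o['q'].round(1),o['ee_pos'],o['wrist_force'])
print(plan([.4358,-.2769,.12],-17.1))
E
```

```text
1.15 [  2.1 -20.9 -12.9  98.    0.  109.4] [0.35898466 0.01296694 0.23142134] [1.11282187 0.82111975 0.74443359]
(array([ 11.15, -25.38,  15.97]), [np.float64(-0.26), np.float64(179.74)], np.float64(-17.36))
```

>>> play_rows(rows=[[[0,-25.4,16],0,8.5],[[0,-25.4,16],0,8.5],[[0,-25.4,16],0,8.5],[[0,-25.4,16],0,8.5],[[0,-25.4,16],0,8.5],[[0,-25.4,16],0,8.5],[[5,-25.4,16],0,8.5],[[8,-25.4,16],0,8.5],[[8,-25.4,16],0,8.5],[[8,-25.4,16],0,8.5],[[8,-25.4,16],0,8.5],[[8,-25.4,16],0,8.5]])

```text
time: 2.15
ee_pos: [0.4386, -0.274, 0.1535]
tcp_rot: [-11.1, 89.9, -28.0]
wrist_force: [-0.9, -0.1, 1.0]
opening: 0.0847
```

```bash
python3 - <<'E'
from h import *
o=bot.get_obs();print(o['time'],o['q'].round(1),o['ee_pos'],o['wrist_force'])
im,D=bot.camera('wrist');cv2.imwrite('pics/w1.png',im);np.save('pics/w1.npy',D)
import pickle;pickle.dump(o,open('pics/w1.pkl','wb'))
print(proj('wrist',[[.4358,-.2769,.045],[.4617,-.1941,0.0]],o))
E
```

```text
2.15 [-32.   -0.5  -4.2  86.2   0.   74.9] [ 0.43857983 -0.2740276   0.15348011] [-0.93139544 -0.14287105  1.0235395 ]
[[311.45143781 242.43728253]
 [312.19296006 114.8772292 ]]
```

View pics/w1.png

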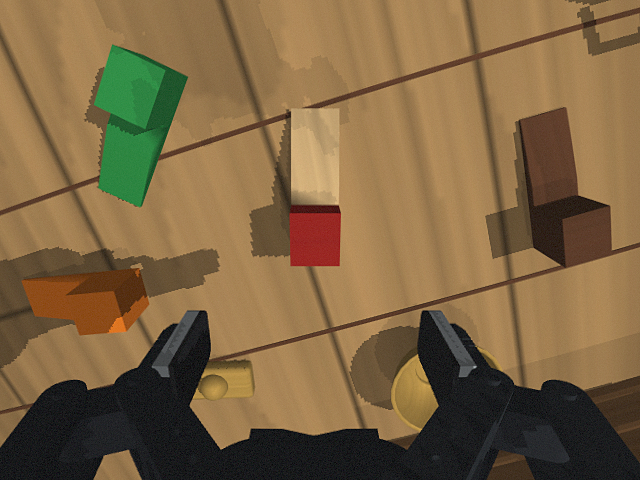

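```bash
python3 - <<'E'
from h import *
import pickle
o=pickle.load(open('pics/w1.pkl','rb'))
np.set_printoptions(precision=4,suppress=True)
im=cv2.imread('pics/w1.png');hsv=cv2.cvtColor(im,cv2.COLOR_BGR2HSV)
m=((hsv[...,0]<6)|(hsv[...,0]>174))&(hsv[...,1]>150)&(hsv[...,2]>100);m=m.astype(np.uint8)
n,l,st,c=cv2.connectedComponentsWithStats(m);k=1+np.argmax(st[1:,4]);ys,xs=np.nonzero(l==k);print(st[k])
b=cv2.boxPoints(cv2.minAreaRect(np.c_[xs,ys].astype(np.float32)));print(b)
# the top face rows: brightness profile
print([ (r,im[r,315].tolist()) for r in range(198,216,2)])
P=onplane('wrist',b,.045,o);print(P,P.mean(0),np.linalg.norm(P-np.roll(P,1,0),axis=1))
for i in range(4):
    e=P[i]-P[i-1];print(np.degrees(np.arctan2(e[1],e[0])).round(2))
t=onplane('wrist',[[291.5,108],[339.5,109.5]],.004,o);print(t,t.mean(0))
d=t.mean(0)-P.mean(0);print(np.degrees(np.arctan2(d[1],d[0])),np.linalg.norm(d[:2]))
print(plan([P.mean(0)[0],P.mean(0)[1],.008],-17.1))
E
```

```text
[ 289  213   52   53 2660]
[[289. 213.]
 [340. 213.]
 [340. 265.]
 [289. 265.]]
[(198, [110, 153, 182]), (200, [103, 145, 173]), (202, [91, 131, 158]), (204, [73, 103, 130]), (206, [23, 20, 72]), (208, [19, 19, 74]), (210, [14, 24, 74]), (212, [18, 23, 64]), (214, [37, 40, 157])]
[[ 0.4272 -0.2516  0.045 ]
 [ 0.4612 -0.262   0.045 ]
 [ 0.4506 -0.2997  0.045 ]
 [ 0.415  -0.2888  0.045 ]] [ 0.4385 -0.2755  0.045 ] [0.0391 0.0355 0.0392 0.0372]
71.78
-17.03
-105.69
162.95
[[ 0.4484 -0.1849  0.004 ]
 [ 0.4823 -0.1963  0.004 ]] [ 0.4654 -0.1906  0.004 ]
72.44183581408377 0.08904419239891781
(array([14.58, -0.14, -0.03]), [np.float64(0.2), np.float64(-179.8)], np.float64(-16.9))
```

>>> play_rows(rows=[[[5,-0.1,0],0.5,8.5],[[9,-0.1,0],0.5,8.5],[[12,-0.1,0],0.5,8.5],[[14,-0.1,0],0.5,8.5],[[14.5,-0.1,0],0.5,8.5],[[14.5,-0.1,0],0.5,8.5],[[14.5,-0.1,0],0.5,3],[[14.5,-0.1,0],0.5,3],[[14.5,-0.1,0],0.5,3],[[14.5,-0.1,0],0.5,3],[[14.5,-0.1,0],0.5,3],[[14.5,-0.1,0],0.5,3]], squeeze=50)

```text
time: 3.2
ee_pos: [0.4387, -0.2761, 0.0078]
tcp_rot: [-12.8, 89.9, -30.3]
wrist_force: [-0.0, 0.9, 7.5]
opening: 0.0356
```

```bash
python3 - <<'E'
from h import *
o=bot.get_obs();print(o['time'],o['q'].round(1),o['ee_pos'],o['wrist_force'],o['opening'])
E
```

```text
3.2 [-32.2   2.3 -17.6  70.    0.   75.3] [ 0.43865117 -0.27611477  0.00782   ] [-0.04841767  0.92150972  7.53285055] 0.035604563332151305
```

>>> play_rows(rows=[[[-1,0,0],0,3],[[-4,0,0],0,3],[[-8,0,0],0,3],[[-10,0,0],0,3],[[-10,0,0],0,3],[[-10,0,0],0,3]])

```text
time: 3.7
ee_pos: [0.4384, -0.2761, 0.1079]
tcp_rot: [-15.1, 89.8, -32.6]
wrist_force: [-1.2, -0.8, -2.0]
opening: 0.0355
```

```bash
python3 - <<'E'
from h import *
o=bot.get_obs();print(o['time'],o['q'].round(1),o['ee_pos'],o['wrist_force'],o['opening'])
im,D=bot.camera('wrist');cv2.imwrite('pics/w2.png',im)
print(plan([.5496,-.0775,.1],-1.4))
E
```

```text
3.7 [-32.2  -0.2  -8.9  81.1  -0.   75.3] [ 0.43842029 -0.27605458  0.10792579] [-1.20743547 -0.77615762 -1.97517771] 0.035461276195406274
(array([ 0.63, 22.25,  4.72]), [np.float64(-16.07), np.float64(163.93)], np.float64(-17.47))
```

View pics/w2.png

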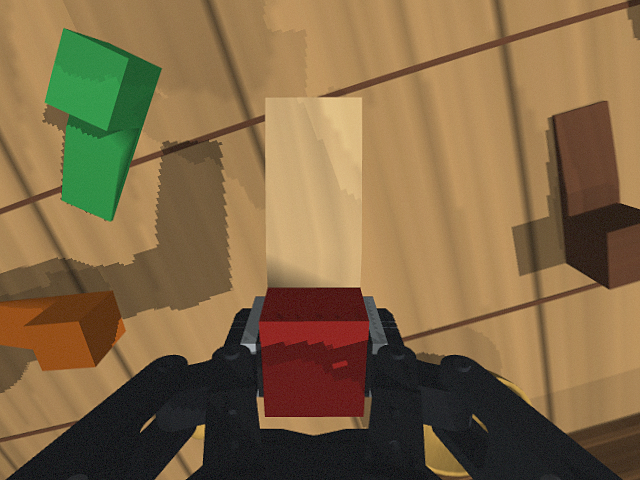

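>>> play_rows(rows=[[[0,4,1],-5,3],[[0,8,2],-10,3],[[0,12,3],-16,3],[[0,16,3.5],-16,3],[[0,20,4.7],-16,3],[[0,22.2,4.7],-16,3],[[0,22.2,4.7],-16,3],[[0,22.2,4.7],-16,3],[[0,22.2,4.7],-16,3]])

```text
time: 4.5
ee_pos: [0.5484, -0.0782, 0.105]
tcp_rot: [-179.2, 89.9, 179.3]
wrist_force: [-0.6, -0.4, -0.7]
opening: 0.0355
```

```bash
python3 - <<'E'
from h import *
import pickle
o=bot.get_obs();print(o['time'],o['q'].round(1),o['ee_pos'],o['wrist_force'],o['opening'])
im,D=bot.camera('wrist');cv2.imwrite('pics/w3.png',im)
pickle.dump(o,open('pics/w3.pkl','wb'))
print(plan([.5496,-.0775,.1],-1.4))
E
```

```text
4.5 [-8.1  5.  -3.8 81.3 -0.  83.4] [ 0.54844076 -0.07815189  0.10500125] [-0.57652633 -0.36598981 -0.71698326] 0.03550940565729947
(array([0.54, 0.12, 0.11]), [np.float64(-0.11), np.float64(179.89)], np.float64(-1.51))
```

View pics/w3.png

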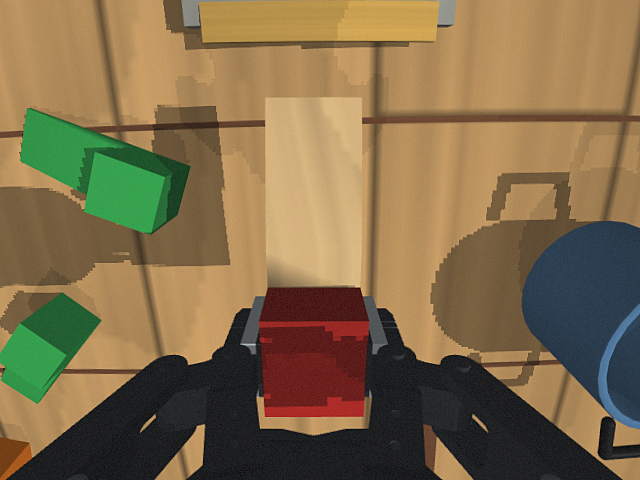

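```bash
python3 - <<'E'
from h import *
import pickle
o=pickle.load(open('pics/w3.pkl','rb'))
np.set_printoptions(precision=4,suppress=True)
im=cv2.imread('pics/w3.png')
cv2.imwrite('pics/c3.png',cv2.resize(im[0:60,160:480],None,fx=2.5,fy=5))
hsv=cv2.cvtColor(im,cv2.COLOR_BGR2HSV)
for r in range(2,50,3): print(r,hsv[r,230].tolist(),hsv[r,410].tolist())
E
```

```text
2 [19, 158, 187] [20, 156, 206]
5 [20, 151, 182] [19, 150, 209]
8 [20, 146, 182] [20, 151, 201]
11 [20, 151, 181] [20, 148, 200]
14 [20, 154, 179] [20, 153, 201]
17 [20, 153, 182] [19, 154, 202]
20 [20, 154, 176] [20, 154, 204]
23 [19, 156, 180] [20, 150, 200]
26 [20, 147, 186] [20, 151, 204]
29 [19, 151, 183] [20, 152, 210]
32 [20, 155, 183] [19, 153, 209]
35 [19, 149, 183] [19, 149, 212]
38 [19, 151, 179] [20, 151, 210]
41 [20, 152, 186] [20, 157, 101]
44 [18, 133, 98] [16, 130, 187]
47 [16, 111, 110] [17, 128, 183]
```

View pics/c3.png

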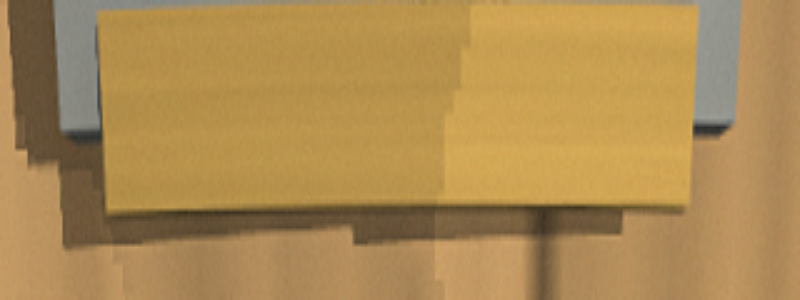

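```bash
python3 - <<'E'
from h import *
import pickle
o=pickle.load(open('pics/w3.pkl','rb'))
np.set_printoptions(precision=4,suppress=True)
S=onplane('wrist',np.array([[202.8,42.4],[436,41.2],[198.8,2.4],[438.8,1]])-.3,.021,o);print(S)
e=S[0]-S[1];print(np.degrees(np.arctan2(e[1],e[0])),np.linalg.norm(e),S[:2].mean(0))
e=S[2]-S[3];print(np.degrees(np.arctan2(e[1],e[0])),np.linalg.norm(e))
T=onplane('wrist',np.array([[184.8,26],[454,24.4]])-.3,.019,o);e=T[0]-T[1];print(T,T.mean(0),np.degrees(np.arctan2(e[1],e[0])),np.linalg.norm(e))
# wedge tip top corners, height: wedge bottom z = tool z - .0078 (0.105) 
zb=o['ee_pos'][2]-.0078
W=onplane('wrist',[[265.5,97.5],[361.5,97.5]],zb+.004,o);e=W[1]-W[0];print('tip',W,W.mean(0),np.degrees(np.arctan2(e[1],e[0])),np.linalg.norm(e))
H=onplane('wrist',[[261,318],[368,318]],zb+.045,o);print('head',H,H.mean(0)); d=W.mean(0)-H.mean(0);print(np.degrees(np.arctan2(d[1],d[0])),np.linalg.norm(d[:2]))
print(o['tcp_rot'])
# top camera again
im,D=bot.camera('top');cv2.imwrite('pics/top1.png',im)
E
```

```text
[[0.4898 0.0461 0.021 ]
 [0.619  0.0433 0.021 ]
 [0.4897 0.0662 0.021 ]
 [0.6194 0.0634 0.021 ]]
178.76300547842195 0.1292248299541103 [0.5544 0.0447 0.021 ]
178.7863822546238 0.12976010950686429
[[0.48   0.0553 0.019 ]
 [0.6292 0.0522 0.019 ]] [0.5546 0.0537 0.019 ] 178.80237240802623 0.14915952466219778
tip [[0.5329 0.0122 0.1012]
 [0.5684 0.0112 0.1012]] [0.5506 0.0117 0.1012] -1.5388744555072547 0.035492385445560805
head [[ 0.532  -0.0561  0.1422]
 [ 0.5665 -0.0569  0.1422]] [ 0.5492 -0.0565  0.1422]
88.82083696076579 0.06819511700064568
[-179.2041   89.8657  179.34  ]
```

>>> play_rows(rows=[[[4,0,0.3],0,3],[[7.5,0,0.3],0,3],[[9.2,0,0.3],0,3],[[9.5,0,0.3],0,3],[[9.5,0,0.3],0,3],[[9.5,0,0.3],0,3],[[9.5,0,0.3],0,3]])

```text
time: 5.18
ee_pos: [0.5529, -0.0786, 0.0127]
tcp_rot: [-6.7, 89.9, -8.2]
wrist_force: [0.1, 0.1, -0.9]
opening: 0.0356
```

>>> play_rows(rows=[[[0.15,0,0],0,3],[[0.3,0,0],0,3],[[0.3,0,0],0,3]])

```text
time: 5.43
ee_pos: [0.5524, -0.078, 0.0085]
tcp_rot: [-4.9, 90.0, -6.4]
wrist_force: [-0.1, 0.2, -1.2]
opening: 0.0354
```

>>> play_rows(rows=[[[0.1,0,0],0,3],[[0.1,0,0],0,3]])

```text
time: 5.6
ee_pos: [0.5525, -0.078, 0.0076]
tcp_rot: [-7.4, 90.0, -8.8]
wrist_force: [0.4, -0.4, 1.4]
opening: 0.0352
```

>>> play_rows(rows=[[[0,1,0],0,3],[[0,2,0],0,3],[[0,3,0],0,3],[[0,3.8,0],0,3],[[0,3.8,0],0,3]])

```text
time: 6.02
ee_pos: [0.5535, -0.0379, 0.0076]
tcp_rot: [57.9, 89.9, 56.5]
wrist_force: [-0.0, 1.7, 3.3]
opening: 0.0356
```

```bash
python3 - <<'E'
from h import *
import pickle
o=bot.get_obs();print(o['time'],o['ee_pos'],o['wrist_force'],plan([.5,0,0],-1.22))
im,D=bot.camera('wrist');cv2.imwrite('pics/w4.png',im)
pickle.dump(o,open('pics/w4.pkl','wb'))
E
```

```text
6.0167 [ 0.55351411 -0.03794393  0.00760502] [-0.01042898  1.67122313  3.31967246] (array([ 0.76,  3.67, -5.44]), [np.float64(-0.14), np.float64(179.86)], np.float64(-1.36))
```

View pics/w4.png

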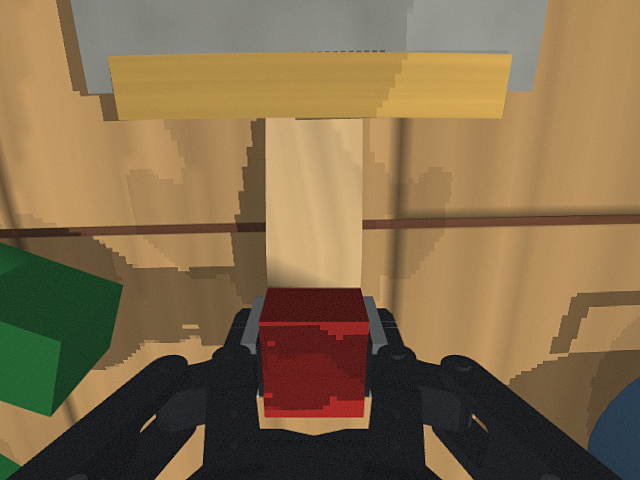

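>>> play_rows(rows=[[[0,0.3,0],0,3],[[0,0.6,0],0,3],[[0,0.8,0],0,3],[[0,1.0,0],0,3],[[0,1.0,0],0,3]])

```text
time: 6.48
ee_pos: [0.5537, -0.0302, 0.0076]
tcp_rot: [-35.8, 90.0, -37.3]
wrist_force: [-0.4, 0.4, 4.2]
opening: 0.0358
```

>>> play_rows(rows=[[[0,0.2,0],0,3],[[0,0.4,0],0,3],[[0,0.6,0],0,3]])

```text
time: 6.73
ee_pos: [0.5539, -0.0246, 0.0076]
tcp_rot: [-57.0, 89.9, -58.5]
wrist_force: [-0.2, -2.9, 5.6]
opening: 0.0357
```

>>> play_rows(rows=[[[0,0.2,0],0,3],[[0,0.4,0],0,3],[[0,0.6,0],0,3]])

```text
time: 6.98
ee_pos: [0.5541, -0.0197, 0.0076]
tcp_rot: [-75.6, 89.8, -77.1]
wrist_force: [0.0, -9.4, 5.6]
opening: 0.0355
```

>>> play_rows(rows=[[[0,0.2,0],0,3],[[0,0.4,0],0,3],[[0,0.6,0],0,3],[[0,0.8,0],0,3]])

```text
time: 7.32
ee_pos: [0.5544, -0.0117, 0.0076]
tcp_rot: [-74.5, 89.8, -76.1]
wrist_force: [0.8, -9.4, 5.0]
opening: 0.0351
```

>>> play_rows(rows=[[[0,0.2,0],0,3],[[0,0.4,0],0,3],[[0,0.6,0],0,3],[[0,0.8,0],0,3]])

```text
time: 7.65
ee_pos: [0.5545, -0.0037, 0.0076]
tcp_rot: [-75.3, 89.8, -76.8]
wrist_force: [0.8, -10.2, 5.0]
opening: 0.0354
```

>>> play_rows(rows=[[[0,0,0],0,3],[[0,0,0],0,3],[[0,0,0],0,3]])

```text
time: 7.9
ee_pos: [0.5545, -0.0033, 0.0076]
tcp_rot: [-70.4, 89.9, -71.9]
wrist_force: [0.9, -6.6, 5.1]
opening: 0.0358
```

```bash
python3 - <<'E'
from h import *
import pickle
o=bot.get_obs();print(o['time'],o['ee_pos'],o['wrist_force'])
im,D=bot.camera('wrist');cv2.imwrite('pics/w5.png',im)
pickle.dump(o,open('pics/w5.pkl','wb'))
E
```

```text
7.9 [ 0.55451706 -0.00330344  0.00757139] [ 0.94932529 -6.63330092  5.14596993]
```

View pics/w5.png

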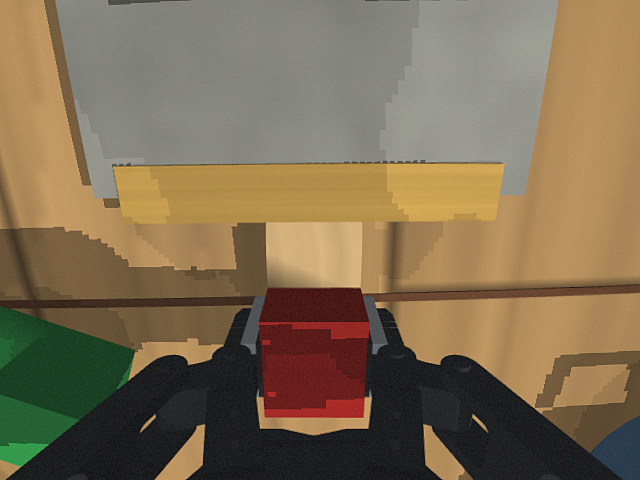

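>>> play_rows(rows=[[[0,0.2,0],0,3],[[0,0.4,0],0,3],[[0,0.6,0],0,3],[[0,0.8,0],0,3]])

```text
time: 8.28
ee_pos: [0.5547, 0.0043, 0.0076]
tcp_rot: [-76.4, 89.8, -77.9]
wrist_force: [0.6, -10.5, 5.0]
opening: 0.0353
```

>>> play_rows(rows=[[[0,0.2,0],0,3],[[0,0.4,0],0,3],[[0,0.6,0],0,3],[[0,0.6,0],0,3]])

```text
time: 8.62
ee_pos: [0.5548, 0.0107, 0.0076]
tcp_rot: [-74.5, 89.9, -76.0]
wrist_force: [-0.7, -7.4, 4.9]
opening: 0.0352
```

>>> play_rows(rows=[[[0,0.1,0],0,3],[[0,0.2,0],0,3],[[0,0.3,0],0,3]])

```text
time: 8.87
ee_pos: [0.5549, 0.0133, 0.0076]
tcp_rot: [-78.7, 89.8, -80.3]
wrist_force: [0.4, -10.8, 5.5]
opening: 0.0355
```

```bash
python3 - <<'E'
from h import *
import pickle
o=bot.get_obs();print(o['time'],o['ee_pos'],o['wrist_force'])
im,D=bot.camera('wrist');cv2.imwrite('pics/w6.png',im)
pickle.dump(o,open('pics/w6.pkl','wb'))
E
```

```text
8.8667 [0.55488075 0.01332217 0.00756567] [  0.37811989 -10.78597468   5.51358351]
```

View pics/w6.png

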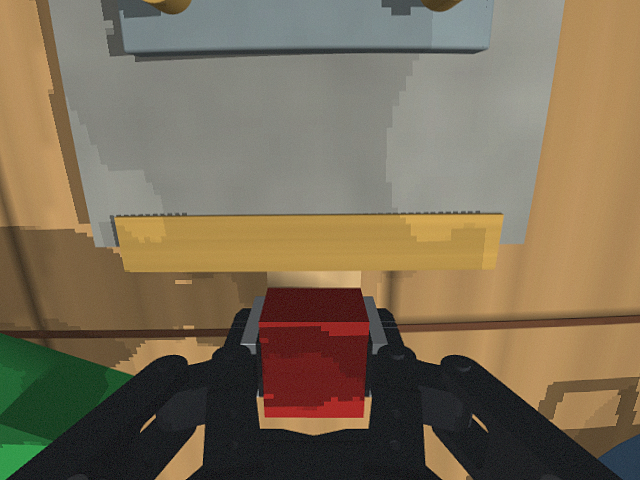

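>>> play_rows(rows=[[[0,0.1,0],0,3],[[0,0.2,0],0,3],[[0,0.3,0],0,3],[[0,0.4,0],0,3]])

```text
time: 9.25
ee_pos: [0.555, 0.0173, 0.0076]
tcp_rot: [-77.8, 89.8, -79.3]
wrist_force: [-0.5, -9.5, 5.8]
opening: 0.0355
```

>>> play_rows(rows=[[[0,0.05,0],0,3],[[0,0.1,0],0,3],[[0,0.15,0],0,3],[[0,0.2,0],0,3]])

```text
time: 9.58
ee_pos: [0.555, 0.0193, 0.0076]
tcp_rot: [-78.1, 89.8, -79.7]
wrist_force: [1.0, -9.5, 5.2]
opening: 0.0358
```

>>> play_rows(rows=[[[0,0.05,0],0,3],[[0,0.1,0],0,3]])

```text
time: 9.75
ee_pos: [0.5551, 0.0206, 0.0076]
tcp_rot: [-75.3, 89.9, -76.9]
wrist_force: [-0.3, -7.2, 5.4]
opening: 0.0359
```

>>> play_rows(rows=[[[0,0.05,0],0,3],[[0,0.1,0],0,3],[[0,0.1,0],0,3]])

```text
time: 10.0
ee_pos: [0.5551, 0.0218, 0.0076]
tcp_rot: [-76.0, 89.9, -77.5]
wrist_force: [0.4, -6.4, 5.7]
opening: 0.0356
```

>>> play_rows(rows=[[[0,0.05,0],0,3],[[0,0.1,0],0,3],[[0,0.1,0],0,3]])

```text
time: 10.25
ee_pos: [0.5551, 0.0228, 0.0076]
tcp_rot: [-75.5, 89.9, -77.0]
wrist_force: [-0.5, -6.2, 5.8]
opening: 0.0355
```

```bash
python3 - <<'E'
from h import *
import pickle
o=bot.get_obs();print(o['time'],o['ee_pos'],o['wrist_force'])
im,D=bot.camera('wrist');cv2.imwrite('pics/w7.png',im[200:350,220:420].repeat(3,0).repeat(3,1))
pickle.dump(o,open('pics/w7.pkl','wb'))
E
```

```text
10.25 [0.55510592 0.0227761  0.00758805] [-0.45081798 -6.19357237  5.78824418]
```

View pics/w7.png

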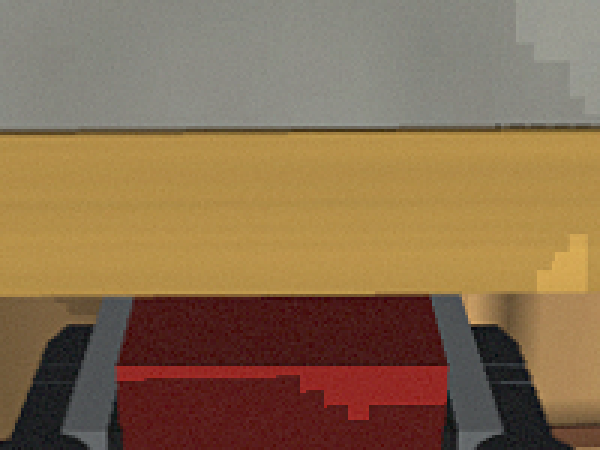

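Close to contact: the strip's front edge (crop row 295) now overlaps the foot of the head front. The drag on the flat is about 6 N. I'll continue in half-millimetre steps.

>>> play_rows(rows=[[[0,0.05,0],0,3],[[0,0.05,0],0,3]])

```text
time: 10.47
ee_pos: [0.5551, 0.0232, 0.0076]
tcp_rot: [-75.4, 89.9, -77.0]
wrist_force: [0.2, -5.9, 5.0]
opening: 0.0356
```

>>> play_rows(rows=[[[0,0.05,0],0,3],[[0,0.05,0],0,3]])

```text
time: 10.63
ee_pos: [0.5551, 0.0238, 0.0076]
tcp_rot: [-76.8, 89.9, -78.3]
wrist_force: [-0.6, -5.9, 4.6]
opening: 0.0355
```

>>> play_rows(rows=[[[0,0.05,0],0,3],[[0,0.05,0],0,3]])

```text
time: 10.8
ee_pos: [0.5551, 0.0242, 0.0076]
tcp_rot: [-75.9, 89.9, -77.5]
wrist_force: [0.6, -5.9, 6.6]
opening: 0.0352
```

>>> play_rows(rows=[[[0,0.05,0],0,3],[[0,0.05,0],0,3]])

```text
time: 10.97
ee_pos: [0.5551, 0.0248, 0.0076]
tcp_rot: [-77.1, 89.9, -78.6]
wrist_force: [0.7, -6.4, 6.1]
opening: 0.0352
```

>>> play_rows(rows=[[[0,0.05,0],0,3],[[0,0.05,0],0,3]])

```text
time: 11.13
ee_pos: [0.5551, 0.0253, 0.0076]
tcp_rot: [-76.1, 89.9, -77.7]
wrist_force: [1.0, -6.9, 6.0]
opening: 0.0353
```

>>> play_rows(rows=[[[0,0.05,0],0,3],[[0,0.05,0],0,3]])

```text
time: 11.3
ee_pos: [0.5552, 0.0255, 0.0076]
tcp_rot: [-77.9, 89.9, -79.4]
wrist_force: [-0.8, -7.6, 5.5]
opening: 0.0355
```

>>> play_rows(rows=[[[0,0.05,0],0,3],[[0,0.05,0],0,3]])

```text
time: 11.47
ee_pos: [0.5552, 0.0255, 0.0076]
tcp_rot: [-80.7, 89.8, -82.2]
wrist_force: [-1.1, -10.3, 5.8]
opening: 0.0355
```

>>> play_rows(rows=[[[0,0.05,0],0,3],[[0,0.05,0],0,3]])

```text
time: 11.63
ee_pos: [0.5551, 0.0256, 0.0076]
tcp_rot: [-83.6, 89.8, -85.2]
wrist_force: [-0.4, -14.0, 6.3]
opening: 0.0357
```

```bash
python3 - <<'E'
from h import *
o=bot.get_obs();print(o['time'],o['ee_pos'],o['wrist_force'])
E
```

```text
11.6333 [0.55513534 0.02556322 0.00759025] [ -0.38259441 -14.03279988   6.26157439]
```

>>> play_rows(rows=[[[0,0,0],0,3],[[0,0,0],0,3],[[0,-0.05,0],0,3],[[0,-0.1,0],0,3],[[0,-0.1,0],0,3]])

```text
time: 12.05
ee_pos: [0.5551, 0.0256, 0.0076]
tcp_rot: [-78.1, 89.9, -79.7]
wrist_force: [-0.1, -7.1, 6.2]
opening: 0.0352
```

>>> play_rows(rows=[[[0,0,0],0,6.5],[[0,0,0],0,6.5],[[0,0,0],0,6.5],[[0,0,0],0,6.5],[[0,0,0],0,6.5],[[0,0,0],0,6.5]])

```text
time: 12.55
ee_pos: [0.5549, 0.027, 0.0071]
tcp_rot: [179.2, 90.0, 177.7]
wrist_force: [-0.0, -0.4, -0.2]
opening: 0.0648
```

```bash
python3 - <<'E'
from h import *
import pickle
o=bot.get_obs();print(o['time'],o['ee_pos'],o['wrist_force'],o['opening'])
im,D=bot.camera('wrist');cv2.imwrite('pics/w8.png',im)
E
```

```text
12.55 [0.55486682 0.02704517 0.00711879] [-0.01124405 -0.41464719 -0.18996462] 0.06483723513628407
```

View pics/w8.png

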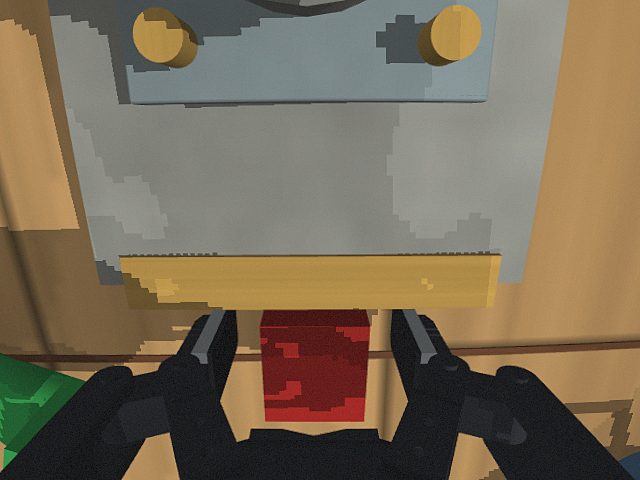

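>>> play_rows(rows=[[[0,-0.3,0],0,6.5],[[-2,-0.3,0],0,6.5],[[-5,-0.3,0],0,6.5],[[-9,-0.3,0],0,6.5],[[-12,-2,0],0,6.5],[[-14,-5,0],0,6.5],[[-14,-8,0],0,6.5],[[-14,-8,0],0,6.5],[[-14,-8,0],0,6.5]])

```text
time: 13.35
ee_pos: [0.5529, -0.0543, 0.1475]
tcp_rot: [-0.3, 90.0, -1.9]
wrist_force: [0.2, -0.2, 0.1]
opening: 0.0651
```

```bash
python3 - <<'E'
from h import *
import pickle
o=bot.get_obs();print(o['time'],o['ee_pos'],o['wrist_force'],o['opening'])
pickle.dump(o,open('pics/w9.pkl','wb'))
im,D=bot.camera('wrist');cv2.imwrite('pics/w9.png',im);np.save('pics/w9.npy',D)
im,D=bot.camera('scene');cv2.imwrite('pics/s9.png',im)
im,D=bot.camera('top');cv2.imwrite('pics/t9.png',im);np.save('pics/t9.npy',D)
a=cv2.imread('pics/top0.png');cv2.imwrite('pics/diff.png',cv2.absdiff(a,im))
E
```

```text
13.35 [ 0.55291664 -0.05433188  0.14753453] [ 0.20074625 -0.19254432  0.06045703] 0.06508367390751171
```

View pics/w9.png

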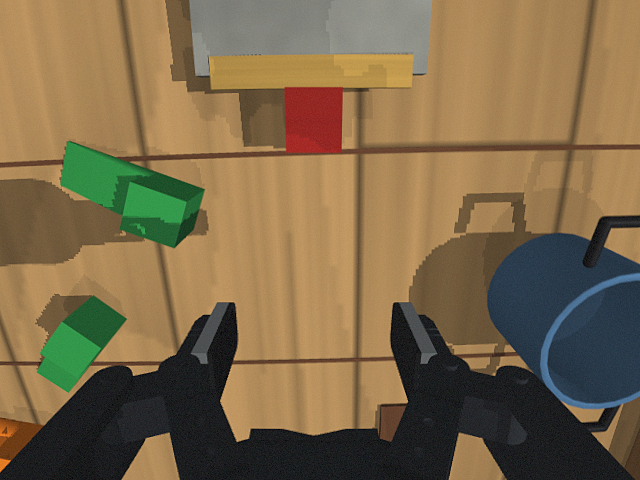

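View pics/s9.png

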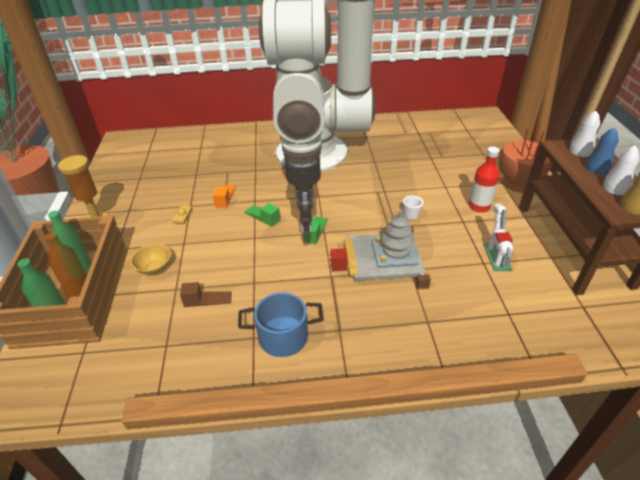

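View pics/diff.png

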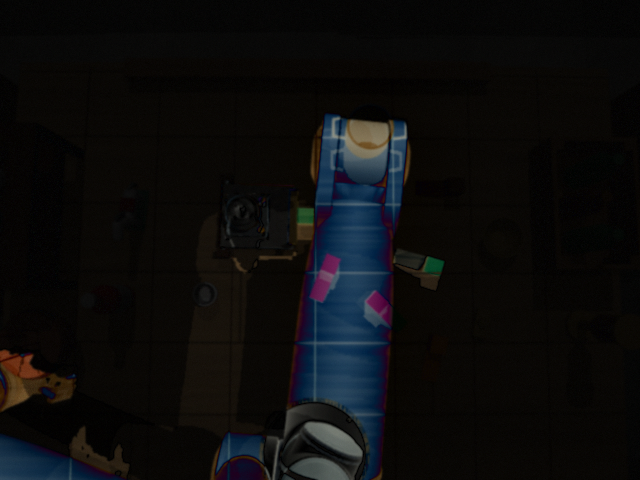

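```bash
python3 - <<'E'
from h import *
import pickle
np.set_printoptions(precision=4,suppress=True)
o=pickle.load(open('pics/w9.pkl','rb'));D=np.load('pics/w9.npy')
def fit(name,D,g,o=None):
    P=bydepth(name,g,D,o);P=P[D[g[:,1],g[:,0]]>0]
    a,*_=np.linalg.lstsq(np.c_[P[:,:2]-P[:,:2].mean(0),np.ones(len(P))],P[:,2],rcond=None);print(name,len(P),'slopes',a)
u,v=np.meshgrid(range(210,420,3),range(4,48,2));fit('wrist',D,np.c_[u.ravel(),v.ravel()],o)
u,v=np.meshgrid(range(100,260,3),range(180,420,3));fit('wrist',D,np.c_[u.ravel(),v.ravel()][:5],o)
for n in('top0','t9'):
    D=np.load(f'pics/{n}.npy');u,v=np.meshgrid(range(272,288),range(190,244));fit('top',D,np.c_[u.ravel(),v.ravel()])
    u,v=np.meshgrid(range(180,220,2),range(160,280,3));fit('top',D,np.c_[u.ravel(),v.ravel()])
b=onplane('wrist',[[286,88],[342,88],[342,153],[286,153]],.045,o);print(b)
s=onplane('wrist',[[211,89],[413,87]],.034,o);print(s,s.mean(0));e=s[0]-s[1];print(np.degrees(np.arctan2(e[1],e[0])))
E
```

```text
wrist 1534 slopes [-0.0009 -0.0041  0.0312]
wrist 5 slopes [0.2273 5.7509 0.015 ]
top 861 slopes [0.0008 0.0693 0.0217]
top 799 slopes [-0.0043 -0.017   0.0006]
top 862 slopes [-0.0029  0.0025  0.032 ]
top 798 slopes [-0.0046 -0.0201  0.0007]
[[0.5387 0.0455 0.045 ]
 [0.5732 0.0445 0.045 ]
 [0.5729 0.005  0.045 ]
 [0.5367 0.006  0.045 ]]
[[0.4895 0.0474 0.034 ]
 [0.6199 0.0447 0.034 ]] [0.5547 0.0461 0.034 ]
178.84225713907477
```

```bash
python3 -c "
from workcell import bot
print(bot.job_done()); print(bot.get_obs()['time'])"
```

```text
the job is handed in; nothing more can be done
None
the job is handed in; nothing more can be done
```

I slid the pale wedge with the red head in under the middle of the low edge until its head came up against the brass strip. I then let go, backed the arm off and handed the job in. The interface gave no verdict.

- **Push:** The drag was about 9–11 N on the taper and about 6 N on the flat. At the strip the total push reached about 14 N, so roughly 8 N bore on the strip itself. I estimate that figure as total push minus drag, since I could not measure it directly. Even the full 14 N is below the 18 N jamming limit.
- **Level:** The deck's slope read about 0.004 rad from the wrist camera and 0.003 rad or less from the top camera. Its top sits at about 31–32 mm, where 32 mm is level.
- **Wedge position:** The head is about 1 mm from the edge's middle and square to within about 0.3°. The gap to the strip is within about 1 mm, the limit of what I could measure.
- **Everything else:** The final pictures show the pot, bowl, dark wedge and the other things I could see where they were, and the gripper is clear. In the top view the arm hides part of the table.
- **Disagreement:** The first camera positions for the stand's edge differed by about 2–3 mm between the top and wrist cameras. I used the wrist values, and they agreed with where the contact came.

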